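# Shut the dust collector's flap with the hook pole

### The arm

A 6-joint arm with a two-finger parallel gripper is mounted at the origin on a cart in front of the work surface, level with it; the furniture and walls round the work are solid. World frame = base frame: x ahead of the robot, y to its left, z up, the work surface at z = 0. Lengths are in m, angles in rad, forces in N, time in s.
With the tool pointing down it reaches from about 0.375 to 0.9 m from the base axis. Payload 3.1 kg.
Tool frame: the origin (TCP) lies at the very end of the fingers, on their centre line; the grasp point (between the pads) lies 19 mm behind it (manip.pinch_z is the distance from the TCP to the grasp point, in m); z points along the fingers, y is the line along which they close (so a half turn about z gives the same grasp; the last joint's range is limited). The gripper opens to 85 mm and grips with 20 to 120 N. Pads are 22 mm wide; open, the fingers measure 114 mm over their backs; the gripper's body (76 mm by 85 mm) begins 54 mm behind the grasp point. The pads swing forward as they close: fully open they stand 13 mm farther back than shut.
Start: joints at [-1.456, 0.527, 1.433, -0, 1.181, -0.178], TCP at [0.181, -0.598, 0.231] pointing down, gripper open.
Joint ranges: [-3.08, 3.08], [-0.75, 2.2], [0.22, 2.44], [-1.43, 4.57], [0, 2.65], [-2.85, 2.85]. Speed limits (rad/s): [2.79, 2.79, 3.14, 3.14, 3.14, 3.14].

### API

Orientations are given as a unit quaternion [x, y, z, w].
In Python, from station import manip gives the robot as it stands.
- The arm moves only by the tool servo_tool, never from a script. Its argument "commands" is one flat list of numbers, 7 for each row, row after row: the shift along the tool's x, y, z each as a share of 500 mm, from -1 to 1, then the turn, a rotation vector about the tool's x, y, z each as a share of 360 degrees, from -1 to 1, then the opening, from -1 (shut) to 1 (fully open). In form: [dx, dy, dz, rx, ry, rz, claw, dx, dy, dz, rx, ry, rz, claw, ...]. A call has 1 to 12 rows; each row shifts and turns the commanded pose from where the row before left it, along the tool's axes as they then stand; what a row does not reach is not made up. A row lasts 1/12 s, in which the tool goes at most 41.7 mm and 7.16 degrees, less where a joint would pass 70% of its speed; a pose out of reach is approached as far as the arm can. A call with a number of a shift or a turn outside -1 to 1 is refused whole. A call with a gripper value outside its range is refused whole. The fingers move at their own pace and stop on an object; "force" is the grip in N (left out, the last holds). Time passes only in rows, so rows that do not move let the fingers close. It gives the time, the measured TCP pose, the force, the opening and the grip force at its end, in the units of the state.
- manip.sense(): the state, without advancing time (a new reading comes with each control period).
- manip.snapshot(name): name is "side" or "top" or "wrist"; returns a dict with "img" (420x560x3 uint8, red, green, blue), "mtx" (3x3 intrinsics, pixels), "world_to_cam" (4x4, takes a point from world to camera coordinates). Camera axes: x right, y up, looking along -z (the intrinsics and any distortion apply to the point x, -y, -z); pixel columns grow to the right and rows downward; lengths in m; the calibration is good to about 2 mm. A picture is of the moment at which its call begins. There is no depth.
- manip.sign_off(): hands the job in; it is judged then, once.
Trained networks look in a picture, given as the dict that the camera call returned (one of the last four; its "shot" number tells which), for a name from the list of things; names that differ only in an ending like _2 or _b are one class to them, and where a whole thing is asked for, a point or a joint stands for the part that bears it (a point fixed in the world has none). Each returns a list of dicts, best first, with "conf" (0 to 1); they miss things now and then, are a little off and sometimes report something else, mostly with a low value. They report only what shows in the picture. A call takes as long as a camera call.
- manip.look_for(picture, query): "box" ([left, top, width, height] in pixels, round what is visible of it).
- manip.silhouettes(picture, query): "pixels" (420x560 bool, what is visible of it) and "box" ([left, top, width, height] in pixels, round what is visible of it).
The state is a dict: "t": time; "q": joint angles; "qd": joint speeds; "tau": joint torques, N m; "tcp_pos": TCP position; "tool_rot": TCP orientation; "force": force on the tool from outside, world axes, zero at the start; "ft_torque": the same for the moment, N m; "finger_gap": opening from 0.0 (shut) to 1.0 (fully open); "gripper_force": force on a finger pad.
Only numpy, scipy, OpenCV 4.12 (cv2) and the standard library are available. Lean on these libraries where they do the work, as an engineer would, in place of code of your own. Each camera call takes 0.05 s, during which the arm holds its last target. There are 200 camera calls.

### The job

Sanding is finished: shut the intake flap of the bench dust collector with the hook pole. Lift the pole from its wooden rest, put its upturned hook up through the ring eye on the flap, pull the flap fully shut until its catch holds it, then unhook and lay the pole back in its rest as you found it, hook end the same way and pointing up. Work the flap with the pole only, never with the gripper, and leave the other things on the bench where they are.

Things in the scene. Friction and masses are not known exactly. Their poses are not given: they have to be found in the camera images.
- collector: Bench dust collector, a grey sheet-metal housing fixed on the bench: 260 wide (its y), 200 deep, 470 high, a 100 mm duct rising from its top. Origin on the bench under the middle of its front face; its x axis points into the housing, away from the robot, z up. The intake opening in the front face is 190 wide, 196 to 426 mm above the bench, centred on y = 0.
- intake (a point): Middle of the intake opening, in the front face; axes as the collector's. A lamp bar (26 deep, 22 high, 240 wide) stands across the front, its middle 70 mm before the face and 555 mm above the bench, on two thin arms at y = +-112 mm: no room for an upright gripper and wrist. Lean 20 to 45 degrees from vertical (fingers forward and down, pole rising forward) to hook the open flap.
- flap (a joint): Angle of the aluminium intake flap (204 wide, 236 high, 4 thick), rad: 0 = shut, grows as its lower edge swings back and up into the housing, at most 0.85. A stiff hinge (0.16 N m of friction) keeps it where it is left; its weight helps it shut. In the last 0.08 rad its lower edge rides over a sprung ball catch in the sill (1 to 2 N more at the ring), which then holds it shut.
- flap_hinge (a point): Middle of the flap's level hinge line, at the flap's top edge, 430 mm above the bench and 9 mm behind the collector's front face; axes as the collector's, the hinge line is its y axis. In these axes, at flap angle q, the ring's centre is at x = 0.125 sin q - 0.036 cos q, z = -0.125 cos q - 0.036 sin q.
- eye (a point): Centre of the brass ring eye on the flap's front, on its middle line, 125 mm below the hinge line, 36 mm before the flap. Ring: 32 mm inner, 46 mm outer diameter, wire 7 mm. Its axes turn with the flap: z is the ring's own axis and points along the flap to the hinge (straight up when shut), x points from the ring to the flap (level, away from the robot when shut), y as the collector's.
- hook_pole: Hook pole, 235 mm long, 0.13 kg. Origin at the centre of its wooden handle, x along the pole to the hook, z the way the hook's point turns (up as it lies in the rest). Handle: x from -60 to +60 mm, 18 wide with flat sides (y) to grip across, 22 high. An 8 mm steel rod runs on to x = 175 mm and turns up, leaning 6 degrees back, into the hook's point, 8 mm thick, up to z = +38 mm.
- rest_seat (a point): Where the handle's centre lies in the fixed wooden rest, 67 mm above the bench; x along the pole's way to the hook end, z up. Base 160 x 80 x 14 mm; two notched uprights, 14 thick, 62 wide, centred 50 mm before and behind this point. Notch floor 56 mm above the bench and 23 wide, flared to about 38 wide at its top, 88 mm above the bench. Between the uprights the handle is free for 86 mm.
- hook_tip (a point): Near the end of the hook's upturned point, in the pole's frame at [0.172, 0, 0.034] (4 mm below its rounded end). The point is smooth: the ring can slip off its end unless the pole rises forward at about the flap's angle (within 0.2 rad, or steeper) when the pull begins.
- hook_bend (a point): Foot of the hook's upturned point, on the rod's axis, in the pole's frame at [0.175, 0, 0]. Axes as the pole's.
- pliers: Bystander: pliers with red grips, 157 mm long, lying on the bench. Leave alone.
- tape_measure: Bystander: yellow tape measure, 77 mm long, 56 high. Leave alone.
- sanding_block: Bystander: cork-faced sanding block, 105 mm long, 32 high. Leave alone.
- wedge_block: Bystander: plain wooden block, 90 mm long, 35 high. Leave alone.
- jar: Bystander: glass jar of brass screws with a pale metal lid, 57 mm across, 98 high, its origin under its middle. Leave alone.

How it is judged:
On the way, in this order (a step that is already met when the one before it is completed fails the run):
1. the hook's point stands up through the ring eye while the flap is still open (distance between each of hook_tip, hook_bend and eye below 0.038 m and z of hook_tip in the frame of eye above 0.003 m and z of hook_bend in the frame of eye below 0 m and value of joint flap above 0.4 rad), for 0.1 s.
2. the flap is pulled shut with the hook still in the ring (distance between each of hook_tip, hook_bend and eye below 0.038 m and z of hook_tip in the frame of eye above 0.003 m and z of hook_bend in the frame of eye below 0 m and value of joint flap below 0.03 rad), for 0.1 s.
At the end, for the whole second after the job is handed in: The flap is shut within 0.03 rad; the pole lies at rest, released, in both notches of its rest: handle centre within 20 mm along, 8 mm across and 7 mm in height of the seat, hook end the same way as at the start and pointing up within 0.2 rad (value of joint flap below 0.03 rad and x of hook_pole in the frame of rest_seat between -0.02 and 0.02 m and y of hook_pole in the frame of rest_seat between -0.008 and 0.008 m and z of hook_pole in the frame of rest_seat between -0.007 and 0.007 m and x of hook_tip in the frame of rest_seat above 0.14 m and angle between hook_pole's own z axis and vertical below 0.2 rad and linear speed of hook_pole below 0.02 m/s); the robot touches nothing.
It fails at once if the gripper touches the flap (contact force between the fingers and flap above 0.5 N).
It fails at once if a bystander (pliers, tape measure, sanding block, wooden block, jar) is moved by more than 30 mm (distance of any of pliers, tape_measure, sanding_block, wedge_block, jar from where it was at the start of the episode above 0.03 m).
It also fails if it takes over 72 s, if anything falls off the work surface, if the arm or the gripper's body presses on something with over 40 N, if the wrist force passes 120 N, or if a joint passes its speed limit or range.

## Working session

There is one attempt and no reset: what is moved stays moved. The work goes in short steps, Python scripts to look and compute and a tool call to move; the robot and the scene stay as the last step left them, time stands still between calls to the robot, and variables do not carry over. Pictures are saved under pics/ and viewed, at most 10 in all, crops included, and the job is handed in when it is done.

Besides the shell and the picture viewer there is one more tool, called after "Call:" as a command line: name --argument value ..., lists and objects as JSON in quotes. servo_tool: Moves the arm, as the interface text tells. Its arguments: {"type":"object","properties":{"commands":{"type":"array"},"force":{"type":"number"}},"required":["commands"]}

```bash
mkdir -p pics; ls
cat > shots.py <<'E'
from station import manip
import numpy as np, cv2, pickle
def grab(n,f):
    s=manip.snapshot(n); cv2.imwrite(f'pics/{f}.png',s['img'][:,:,::-1]); return s
E
python3 - <<'E'
from shots import *
d={}
for n in ['side','top']:
    s=grab(n,n+'0'); d[n]=s
    print(n,np.round(s['mtx'],1).tolist(),np.round(s['world_to_cam'],4).tolist(),[k for k in s])
    for q in ['hook_pole','flap','eye','collector','hook_tip','hook_bend','rest_seat','jar','pliers','tape_measure','sanding_block','wedge_block']:
        try: print(q,[(np.round(r['box']).tolist(),round(r['conf'],2)) for r in manip.look_for(s,q)[:2]])
        except Exception as e: print(q,e)
pickle.dump(d,open('d0.pkl','wb'))
print(manip.sense()['tool_rot'],manip.pinch_z,manip.sense()['t'])
a=np.hstack([d['side']['img'],d['top']['img']])
E
```

```text
pics
side [[418.7, 0.0, 278.6], [0.0, 418.7, 208.9], [0.0, 0.0, 1.0]] [[-0.949, -0.3149, 0.0168, 0.4537], [0.2255, -0.6404, 0.7342, -0.319], [-0.2204, 0.7005, 0.6788, -1.265], [0.0, 0.0, 0.0, 1.0]] ['img', 'mtx', 'world_to_cam', 'shot']
hook_pole [([266.0, 196.0, 70.0, 19.0], 0.66)]
flap [([187.0, 197.0, 20.0, 15.0], 0.45)]
eye [([186.0, 199.0, 19.0, 13.0], 0.66), ([106.0, 0.0, 149.0, 310.0], 0.55)]
collector [([106.0, 2.0, 146.0, 305.0], 0.75)]
hook_tip [([266.0, 201.0, 68.0, 14.0], 0.56)]
hook_bend [([286.0, 206.0, 50.0, 6.0], 0.72)]
rest_seat [([104.0, 1.0, 151.0, 306.0], 0.65), ([296.0, 202.0, 46.0, 31.0], 0.59)]
jar [([285.0, 168.0, 8.0, 19.0], 0.62), ([104.0, 0.0, 149.0, 309.0], 0.6)]
pliers [([277.0, 248.0, 16.0, 38.0], 0.52)]
tape_measure [([303.0, 255.0, 27.0, 12.0], 0.74)]
sanding_block [([269.0, 201.0, 65.0, 12.0], 0.43), ([278.0, 248.0, 12.0, 39.0], 0.15)]
wedge_block [([260.0, 228.0, 16.0, 27.0], 0.77), ([105.0, 1.0, 147.0, 309.0], 0.68)]
top [[427.1, 0.0, 272.9], [0.0, 427.1, 208.2], [0.0, 0.0, 1.0]] [[0.1458, -0.9893, -0.0081, -0.1169], [0.9167, 0.132, 0.3772, -0.5542], [-0.372, -0.0624, 0.9261, -1.6069], [0.0, 0.0, 0.0, 1.0]] ['img', 'mtx', 'world_to_cam', 'shot']
hook_pole []
flap [([194.0, 0.0, 95.0, 204.0], 0.59)]
eye []
collector [([194.0, 0.0, 94.0, 201.0], 0.66)]
hook_tip []
hook_bend [([197.0, 0.0, 93.0, 202.0], 0.62)]
rest_seat []
jar []
pliers [([254.0, 230.0, 33.0, 15.0], 0.66)]
tape_measure []
sanding_block [([166.0, 229.0, 26.0, 30.0], 0.79)]
wedge_block [([276.0, 212.0, 27.0, 17.0], 0.75)]
[9.89231556e-01 1.46358906e-01 6.41549754e-06 8.67130566e-06] 0.0187 1.3
```

Run:
```python
from shots import *
d=pickle.load(open('d0.pkl','rb'))
a=cv2.resize(d['side']['img'][100:320,90:390],None,fx=2.66,fy=2.66,interpolation=cv2.INTER_CUBIC)
b=cv2.resize(d['top']['img'][60:330,120:480],None,fx=2.2,fy=2.2,interpolation=cv2.INTER_CUBIC)
cv2.imwrite('pics/a.png',a[:,:,::-1]);cv2.imwrite('pics/b.png',b[:,:,::-1])
```

```text
(no output)
```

View pics/a.png

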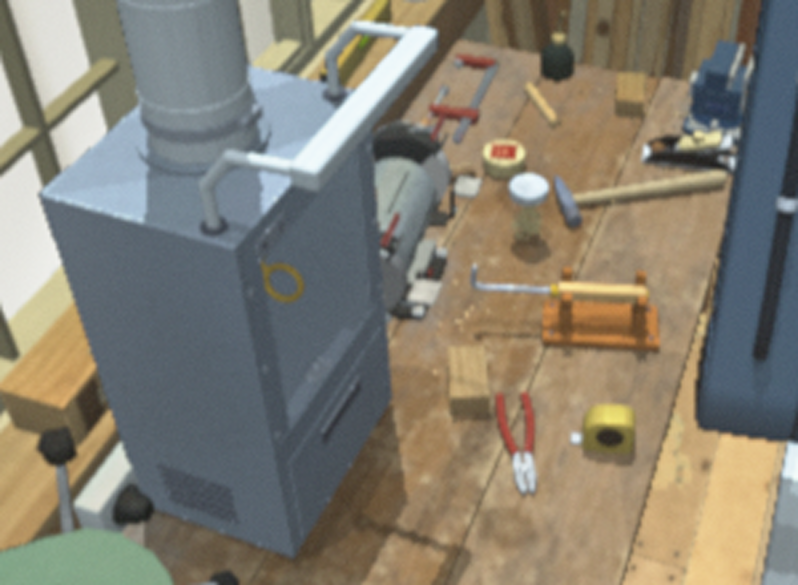

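View pics/b.png

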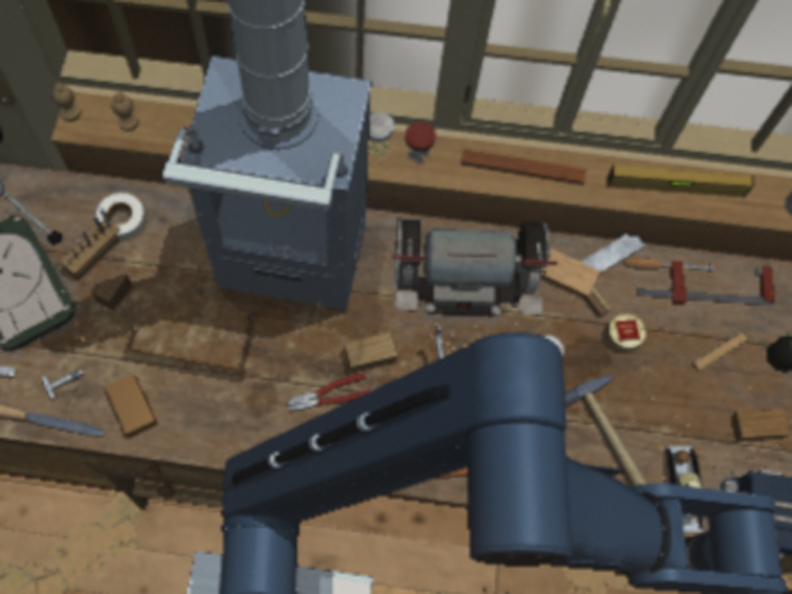

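The side view shows the collector with the brass ring at crop (283,283). The pole lies in its rest, with the hook at (474,270) and the handle at x 553–648. The top view shows the ring at (275,208), but the arm hides the rest. Next I fit the poses.

```bash
cat >> shots.py <<'E'
def proj(s,P):
    P=np.atleast_2d(P); W=s['world_to_cam']; c=P@W[:3,:3].T+W[:3,3]
    c=c*[1,-1,-1]; u=c@s['mtx'].T; return u[:,:2]/u[:,2:]
def ray(s,uv):
    W=s['world_to_cam'];R=W[:3,:3];o=-R.T@W[:3,3]
    c=np.linalg.inv(s['mtx'])@[uv[0],uv[1],1]; return o,R.T@(c*[1,-1,-1])
def atz(s,uv,z):
    o,d=ray(s,uv); return o+d*(z-o[2])/d[2]
def tri(obs):
    A=np.zeros((3,3));b=np.zeros(3)
    for s,uv in obs:
        o,d=ray(s,uv);d=d/np.linalg.norm(d);M=np.eye(3)-np.outer(d,d);A+=M;b+=M@o
    return np.linalg.solve(A,b)
def Rz(a): return np.array([[np.cos(a),-np.sin(a),0],[np.sin(a),np.cos(a),0],[0,0,1.]])
def ring(q): return np.array([.009+.125*np.sin(q)-.036*np.cos(q),0,.43-.125*np.cos(q)-.036*np.sin(q)])
E
python3 - <<'E'
from shots import *
from scipy.optimize import least_squares
d=pickle.load(open('d0.pkl','rb'))
S=lambda u,v:np.array([90+(u+.5)/2.66-.5,100+(v+.5)/2.66-.5]); T=lambda u,v:np.array([120+(u+.5)/2.2-.5,60+(v+.5)/2.2-.5])
s,t=d['side'],d['top']
obs=[(s,(0,.13,0),S(295,555)),(s,(0,.13,.47),S(240,245)),(s,(0,-.13,0),S(388,405)),(s,(.2,.13,.47),S(45,197)),
(s,(-.07,.12,.555),S(307,178)),(s,(-.07,-.12,.555),S(430,35)),
(t,(0,.13,0),T(222,290)),(t,(0,-.13,0),T(347,307)),(t,(.2,-.13,.47),T(368,80)),(t,(.2,.13,.47),T(212,60)),(t,(-.07,.12,.555),T(168,173)),(t,(-.07,-.12,.555),T(330,195))]
e=[(s,S(283,283)),(t,T(275,208))]
def f(p):
    r=[proj(c,np.r_[p[0],p[1],0]+Rz(p[2])@P)[0]-uv for c,P,uv in obs]
    r+=[proj(c,np.r_[p[0],p[1],0]+Rz(p[2])@ring(p[3]))[0]-uv for c,uv in e]
    return np.ravel(r)
r=least_squares(f,[.7,0.1,0,.6],loss='soft_l1')
print(r.x); print(np.round(f(r.x).reshape(-1,2),1).tolist())
print('eye tri',tri(e),'model',np.r_[r.x[:2],0]+Rz(r.x[2])@ring(r.x[3]))
bend=atz(s,S(477,288),.067);h1=atz(s,S(553,290),.067);h2=atz(s,S(648,293),.067);tip=atz(s,S(474,266),.105)
print('bend',bend,'tip',tip,'h',h1,h2,np.linalg.norm(h2-h1),np.linalg.norm(bend-h2),'rest c',(h1+h2)/2)
print('jar',atz(s,S(528,185),.098),'wedge',atz(s,S(470,400),0),'pliers',atz(s,S(520,440),0))
for nm in ['pliers','tape_measure','sanding_block','wedge_block']:
    pass
E
```

```text
[ 0.64760146  0.08385028 -0.02595897  0.5537778 ]
[[1.0, 3.4], [-0.9, 1.1], [1.4, -1.1], [-2.6, -0.6], [0.1, 0.2], [-1.6, -0.7], [-1.3, 0.4], [0.7, 1.9], [1.2, -0.3], [-1.0, -1.3], [-0.8, 0.5], [1.9, 1.8], [1.2, -0.0], [1.1, -1.5]]
eye tri [0.68953093 0.08625567 0.30537466] model [0.69170503 0.08270514 0.30474947]
bend [ 0.58813985 -0.21931292  0.067     ] tip [ 0.59255015 -0.21971156  0.105     ] h [ 0.49014473 -0.24960238  0.067     ] [ 0.36749913 -0.28647043  0.067     ] 0.12806714936470925 0.2306349011060396 rest c [ 0.42882193 -0.2680364   0.067     ]
jar [ 0.58025342 -0.42108627  0.098     ] wedge [ 0.54976795 -0.08267189  0.        ] pliers [ 0.46821052 -0.04038545  0.        ]
```

Call:
servo_tool --commands '[0.0544,-0.0406,0,0,0,0,1,0.0544,-0.0406,0,0,0,0,1,0.0544,-0.0406,0,0,0,0,1,0.0544,-0.0406,0,0,0,0,1,0.0544,-0.0406,0,0,0,0,1,0.0544,-0.0406,0,0,0,0,1,0.0544,-0.0406,0,0,0,0,1,0.0544,-0.0406,0,0,0,0,1,0.0544,-0.0406,0,0,0,0,1,0.0544,-0.0406,0,0,0,0,1,0.0544,-0.0406,0,0,0,0,1,0.0544,-0.0406,0,0,0,0,1]' --force 60

```text
t: 2.3
tcp_pos: [0.4237, -0.2692, 0.2316]
tool_rot: [0.989, 0.146, 0.0, 0.0]
force: [-0.2, -0.3, -0.3]
finger_gap: 0.997
gripper_force: 0.0
```

Run:
```python
from shots import *
d={}
for n in ['wrist','side','top']:
    s=d[n]=grab(n,n+'1')
    for q in ['hook_pole','rest_seat','eye']:
        print(n,q,[(np.round(r['box']).tolist(),round(r['conf'],2)) for r in manip.look_for(s,q)[:2]])
print(np.round(d['wrist']['world_to_cam'],4).tolist(), d['wrist']['mtx'].tolist())
st=manip.sense();print(st['t'],st['tcp_pos'],st['tool_rot'],st['q'])
pickle.dump(d,open('d1.pkl','wb'))
```

```text
wrist hook_pole [([262.0, 0.0, 20.0, 250.0], 0.58), ([237.0, 100.0, 74.0, 150.0], 0.5)]
wrist rest_seat [([236.0, 99.0, 74.0, 152.0], 0.81)]
wrist eye []
side hook_pole [([266.0, 206.0, 66.0, 7.0], 0.63)]
side rest_seat [([294.0, 203.0, 46.0, 28.0], 0.66)]
side eye []
top hook_pole [([323.0, 247.0, 6.0, 24.0], 0.62)]
top rest_seat [([312.0, 243.0, 18.0, 35.0], 0.69)]
top eye []
[[0.2904, -0.9569, 0.0004, -0.38], [0.9099, 0.276, -0.3098, -0.2718], [0.2964, 0.0904, 0.9508, -0.4809], [0.0, 0.0, 0.0, 1.0]] [[324.6029256080981, 0.0, 274.8631027835209], [0.0, 324.6029256080981, 211.84720547076012], [0.0, 0.0, 1.0]]
2.9 [ 0.42244369 -0.27132966  0.23127264] [ 9.89353684e-01  1.45531051e-01 -1.73081161e-05 -1.19706147e-06] [-7.93841842e-01  3.63009987e-01  1.73580834e+00 -3.07243113e-05
  1.04279668e+00  4.84870531e-01]
```

View pics/wrist1.png

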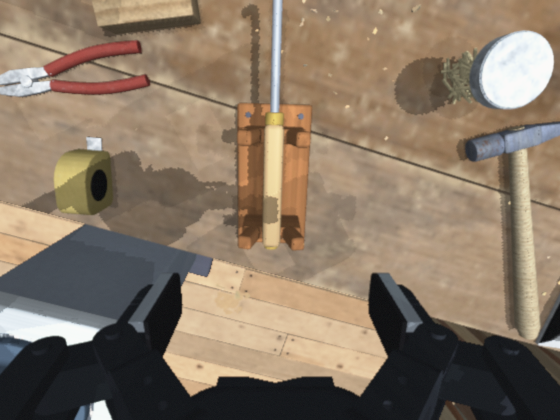

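The wrist view shows the pole lying along the image's vertical, with the handle from about (275,118) to (271,248) and the rod at (277,0). The fingers straddle the axis near column 275.

Run:
```python
from shots import *
d=pickle.load(open('d1.pkl','rb'));w=d['wrist']
hsv=cv2.cvtColor(w['img'],cv2.COLOR_RGB2HSV)
P=[atz(w,(277,3),.067),atz(w,(275,122),.078),atz(w,(271.5,246),.078),atz(w,(271,250),.067)]
for p in P: print(np.round(p,4))
v=P[0]-P[2];print('ang',np.arctan2(v[1],v[0]),np.linalg.norm(P[1]-P[2]))
for nm in ['hook_pole','rest_seat']:
  for n in ['wrist','side','top']:
    for r in manip.silhouettes(d[n],nm)[:1]:
        ys,xs=np.where(r['pixels']); 
        if nm=='hook_pole':
            pts=[atz(d[n],(x,y),.070)[:2] for x,y in zip(xs[::3],ys[::3])]; c=np.mean(pts,0);u,sg,vt=np.linalg.svd(pts-c); print(n,c,np.arctan(vt[0][1]/vt[0][0]),len(xs),(pts-c)@vt[0] .__class__ and [((pts-c)@vt[0]).min(),((pts-c)@vt[0]).max()])
        else: print(n,'rest',np.mean([atz(d[n],(x,y),.03)[:2] for x,y in zip(xs,ys)],0),len(xs))
# expected projection of the rest base and uprights
c=np.r_[.4237,-.2695,0];a=.2955
for q in [(.08,.04,.014),(.08,-.04,.014),(-.08,.04,.014),(-.08,-.04,.014),(.06,0,.078),(-.06,0,.078),(-.057,.031,.088),(-.057,-.031,.088)]:
    print(q,np.round(proj(w,c+Rz(a)@q)[0],1))
```

```text
[ 0.5776 -0.2237  0.067 ]
[ 0.4875 -0.2493  0.078 ]
[ 0.3731 -0.2804  0.078 ]
[ 0.3639 -0.2825  0.067 ]
ang 0.2706554002630926 0.11853064329381484Traceback (most recent call last):
  File "<stdin>", line 12, in <module>
ValueError: matmul: Input operand 1 does not have enough dimensions (has 0, gufunc core with signature (n?,k),(k,m?)->(n?,m?) requires 1)
```

Call:
servo_tool --commands '[0.016,-0.008,0.03,0,0,0.0035,1,0,0,0.06,0,0,0,1,0,0,0.06,0,0,0,1,0,0,0.06,0,0,0,1,0,0,0.06,0,0,0,1,0,0,0.06,0,0,0,1,0,0,0.04,0,0,0,1,0,0,0,0,0,0,1]' --force 110

```text
t: 3.62
tcp_pos: [0.4273, -0.2629, 0.0428]
tool_rot: [0.991, 0.135, -0.002, -0.003]
force: [0.3, 0.4, 0.6]
finger_gap: 1.0
gripper_force: 0.0
```

Call:
servo_tool --commands '[0,0,0,0,0,0,-1,0,0,0,0,0,0,-1,0,0,0,0,0,0,-1,0,0,0,0,0,0,-1,0,0,0,0,0,0,-1,0,0,0,0,0,0,-1,0,0,0,0,0,0,-1,0,0,0,0,0,0,-1,0,0,0,0,0,0,-1,0,0,0,0,0,0,-1]' --force 110

```text
t: 4.45
tcp_pos: [0.4299, -0.2648, 0.0477]
tool_rot: [0.991, 0.135, 0.001, 0.001]
force: [-0.4, 0.6, 7.0]
finger_gap: 0.191
gripper_force: 107.3
```

Run:
```python
from shots import *
d={}
for n in ['wrist','side','top']: d[n]=grab(n,n+'2')
pickle.dump(d,open('d2.pkl','wb'))
st=manip.sense();print(st['t'],st['tcp_pos'],st['tool_rot'],st['finger_gap'],st['force'])
```

```text
4.6 [ 0.42996918 -0.26483092  0.04769925] [9.90803478e-01 1.35303562e-01 7.73115314e-04 9.03188043e-04] 0.1943796779120244 [-0.08852515  0.10969285  6.82572971]
```

View pics/wrist2.png

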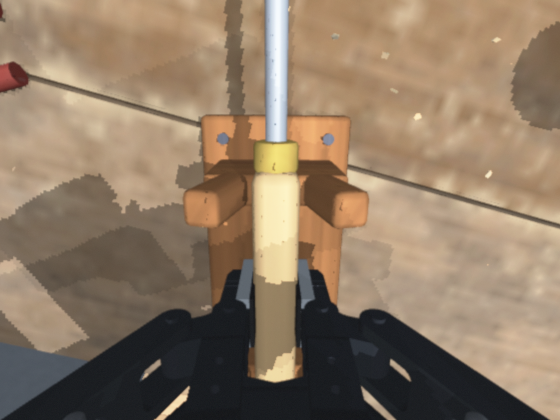

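The pole is gripped square with the handle between the pads. I lift it straight up and then measure the hook relative to the tool.

Call:
servo_tool --commands '[0,0,-0.02,0,0,0,-1,0,0,-0.04,0,0,0,-1,0,0,-0.06,0,0,0,-1,0,0,-0.06,0,0,0,-1,0,0,-0.06,0,0,0,-1,0,0,-0.04,0,0,0,-1,-0.02,0.02,-0.02,0,0,0.008,-1,-0.04,0.04,0,0,0,0.016,-1,-0.04,0.04,0,0,0,0.015,-1,0,0.04,0,0,0,0.008,-1,0,0.02,0,0,0,0,-1,0,0,0,0,0,0,-1]'

```text
t: 5.6
tcp_pos: [0.3904, -0.3553, 0.197]
tool_rot: [1.0, -0.012, 0.001, 0.001]
force: [0.3, 1.1, 0.2]
finger_gap: 0.194
gripper_force: 107.4
```

Run:
```python
from shots import *
d={}
st=manip.sense()
for n in ['side','top','wrist']: d[n]=grab(n,n+'3')
for n in ['side','top','wrist']:
    for q in ['hook_pole','eye']:
        print(n,q,[(np.round(r['box']).tolist(),round(r['conf'],2)) for r in manip.look_for(d[n],q)[:2]])
d['st']=st;pickle.dump(d,open('d3.pkl','wb'))
print(st['t'],st['tcp_pos'],st['tool_rot'],st['finger_gap'],st['force'],st['q'])
a=cv2.resize(d['side']['img'][150:300,170:370],None,fx=4,fy=4,interpolation=cv2.INTER_CUBIC)
cv2.imwrite('pics/s3.png',a[:,:,::-1])
```

```text
side hook_pole [([287.0, 143.0, 63.0, 26.0], 0.82), ([278.0, 248.0, 12.0, 42.0], 0.58)]
side eye [([288.0, 149.0, 61.0, 21.0], 0.66), ([189.0, 197.0, 15.0, 15.0], 0.59)]
top hook_pole [([350.0, 256.0, 6.0, 17.0], 0.63), ([270.0, 253.0, 9.0, 22.0], 0.43)]
top eye []
wrist hook_pole [([251.0, 0.0, 46.0, 382.0], 0.56)]
wrist eye []
5.6 [ 0.3903919  -0.35526282  0.19698042] [ 9.99924870e-01 -1.21713473e-02  7.93934549e-04  1.21720691e-03] 0.1936211431931706 [0.28750339 1.06683982 0.20849153] [-9.50101203e-01  4.42978264e-01  1.71412236e+00 -1.91849768e-04
  9.81589926e-01  6.45144825e-01]
```

View pics/s3.png

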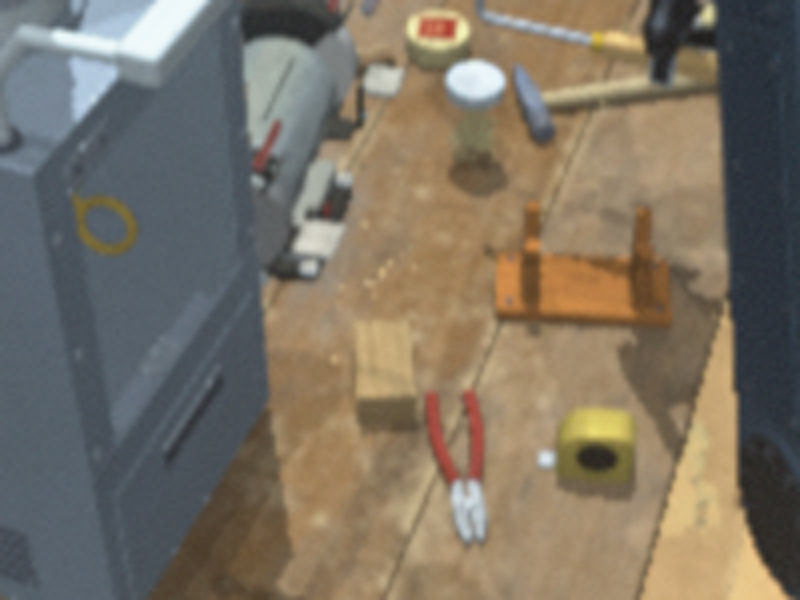

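The side crop shows the ring at (106,226), the held pole's bend at (484,14) and its ferrule end at (600,38), and the empty rest. My y shift went to the right instead of left, which did no harm.

```bash
cat >> shots.py <<'E'
from scipy.spatial.transform import Rotation as Ro
def onplane(s,uv,p0,R):
    o,d=ray(s,uv); n=R[:,1]; P=o+d*(((p0-o)@n)/(d@n)); return R.T@(P-p0)
def Rtool(psi,phi):
    x=np.r_[np.cos(phi)*np.cos(psi),np.cos(phi)*np.sin(psi),np.sin(phi)]
    z=np.r_[np.sin(phi)*np.cos(psi),np.sin(phi)*np.sin(psi),-np.cos(phi)]
    return np.c_[x,np.cross(z,x),z]
def delta(p0,R0,p1,R1):
    "shift in mm along tool axes, share; rotvec share"
    dp=R0.T@(p1-p0); rv=(Ro.from_matrix(R0).inv()*Ro.from_matrix(R1)).as_rotvec()
    return np.round(dp/.5,4),np.round(rv/(2*np.pi),4)
def now():
    s=manip.sense(); return s['tcp_pos'],Ro.from_quat(s['tool_rot']).as_matrix(),s
E
python3 - <<'E'
from shots import *
d=pickle.load(open('d3.pkl','rb'));d2=pickle.load(open('d2.pkl','rb'))
st=d['st'];p=np.array(st['tcp_pos']);R=Ro.from_quat(st['tool_rot']).as_matrix()
f=lambda u,v:(170+(u+.5)/4-.5,150+(v+.5)/4-.5)
for nm,uv in [('bend',f(484,14)),('ferr',f(604,40)),('ferrback',f(592,38))]: print(nm,np.round(onplane(d['side'],uv,p,R),4))
# rest view in d2: same with tool at grasp
p2=np.array([.42997,-.26483,.0477]);R2=Ro.from_quat([.9908,.1353,.0008,.0009]).as_matrix()
w=d2['wrist']
print('ferr wrist',R2.T@(atz(w,(275,142),.074)-p2),R2.T@(atz(w,(275,172),.078)-p2),'base front',R2.T@(atz(w,(275,115),.014)-p2))
hp=manip.silhouettes(d['side'],'hook_pole')
for r in hp[:1]:
    ys,xs=np.where(r['pixels']);i=xs.argmin();print('leftmost',xs.min(),ys[xs<=xs.min()+2],xs.max())
    j=[np.round(onplane(d['side'],(x,y),p,R),3).tolist() for x,y in zip(xs[xs<=xs.min()+2],ys[xs<=xs.min()+2])];print(j)
E
```

```text
bend [ 0.1656 -0.     -0.0233]
ferr [ 0.0551 -0.     -0.024 ]
ferrback [ 0.0659 -0.     -0.0233]
ferr wrist [ 0.06810931 -0.00073254 -0.02621016] [ 0.05829481 -0.00072178 -0.03022331] base front [ 0.07562245 -0.00072575  0.03380011]
leftmost 290 [152 152 153 153 153 154 154 155] 348
[[0.168, -0.0, -0.027], [0.164, -0.0, -0.028], [0.168, -0.0, -0.023], [0.164, 0.0, -0.024], [0.161, -0.0, -0.025], [0.164, -0.0, -0.02], [0.16, -0.0, -0.021], [0.16, -0.0, -0.017]]
```

Run:
```python
from shots import *
p,R,s=now()
eye=np.r_[.690,.085,.305];psi,phi=-.026,.55
R1=Rtool(psi,phi);tip=eye-.020*(-R1[:,2]);off=np.r_[.166,0,-.056]
pre=tip-R1@off; ret=pre-.13*R1[:,0]
print('pre',pre,'ret',ret,Ro.from_matrix(R1).as_quat())
print(delta(p,R,ret,R1)); print('in world',ret-p)
# pure turn first then shift in new axes
print('shift in tilted axes',R1.T@(ret-p)/.5)
```

```text
pre [0.58823956 0.08764637 0.15344206] ret [0.47744883 0.09052758 0.08549272] [ 0.96234387 -0.01251118  0.27152399  0.00353001]
(array([ 0.1542, -0.8892,  0.2218]), array([-0.0002,  0.0876,  0.0005]))
in world [ 0.0870801   0.44276435 -0.11080944]
shift in tilted axes [ 0.01296221 -0.88975707  0.26790322]
```

Call:
servo_tool --commands '[0,-0.04,0,0,0,0,-1,0,-0.077,0,0,0,0,-1,0,-0.077,0,0,0,0,-1,0,-0.077,0,0,0,0,-1,0,-0.077,0,0,0,0,-1,0,-0.077,0,0,0,0,-1,0,-0.077,0,0,0,0,-1,0,-0.077,0,0,0,0,-1,0,-0.077,0,0,0,0,-1,0,-0.077,0,0,0,0,-1,0,-0.077,0,0,0,0,-1,0,-0.077,0,0,0,0,-1]'

```text
t: 7.1
tcp_pos: [0.4003, 0.0925, 0.1966]
tool_rot: [1.0, -0.012, 0.0, 0.0]
force: [1.3, -0.5, -2.2]
finger_gap: 0.193
gripper_force: 107.6
```

Call:
servo_tool --commands '[0,-0.04,0,0,0.0125,0,-1,0,0,0,0,0.0125,0,-1,0,0,0,0,0.0125,0,-1,0,0,0,0,0.0125,0,-1,0,0,0,0,0.0125,0,-1,0,0,0,0,0.0125,0,-1,0,0,0,0,0.0125,0,-1,0,0,0,0,0,0,-1,0,0,0,0,0,0,-1]'

```text
t: 7.85
tcp_pos: [0.4014, 0.1074, 0.1985]
tool_rot: [0.963, -0.01, 0.271, -0.0]
force: [0.8, 0.2, -1.3]
finger_gap: 0.192
gripper_force: 108.2
```

Run:
```python
from shots import *
p,R,s=now();print(s['t'],p,s['tool_rot'],s['q'])
R1=Rtool(-.026,.55)
print(delta(p,R,np.r_[.4775,.0905,.0855],R1))
```

```text
7.85 [0.40136021 0.10744072 0.19847618] [ 9.62661462e-01 -1.01427658e-02  2.70517758e-01 -4.20802110e-04] [-8.81487712e-03  2.38809202e-01  2.35454926e+00 -2.27573717e-01
  3.81761787e-04  1.81060251e+00]
(array([0.0129, 0.0324, 0.2724]), array([-0.0014,  0.0003,  0.0004]))
```

The wrist joint q5 is at its lower limit here. I fit a quick kinematic model to check which poses have margin.

```bash
cat > kin.py <<'E'
from shots import *
from scipy.optimize import least_squares
D=[([-1.456,.527,1.433,0,1.181,-.178],(.181,-.598,.231),None),([-.79384,.36301,1.73581,0,1.0428,.48487],(.42244,-.27133,.23127),None),
([-.9501,.44298,1.71412,0,.98159,.64514],(.39039,-.35526,.19698),None),([-.0088149,.238809,2.35455,-.22757,.00038,1.8106],(.40136,.10744,.19848),None)]
def planar(k,q2,q3,q5):
    h,L1,L2,e,L3=k;s=q2+q3;t=s+q5
    return L1*np.sin(q2)+L2*np.sin(s)+e*np.cos(s)+L3*np.sin(t), h+L1*np.cos(q2)+L2*np.cos(s)-e*np.sin(s)+L3*np.cos(t)
def fit():
    def f(p):
        o=[]
        for q,x,_ in D:
            r,z=planar(p[:5],q[1],q[2],q[4]);c,s=np.cos(q[0]),np.sin(q[0])
            o+=[c*r-s*p[5]-x[0],s*r+c*p[5]-x[1],z-x[2]]
        return o
    return least_squares(f,[.2,.45,.4,0,.2,.11])
E
python3 - <<'E'
from kin import *
r=fit();print(np.round(r.x,4),np.abs(r.fun).max())
k=r.x[:5];lat=r.x[5]
def ik(x,y,z,phi):
    rr=np.sqrt(x*x+y*y-lat**2)
    g=lambda u:np.r_[np.subtract(planar(k,u[0],u[1],np.pi-phi-u[0]-u[1]),(rr,z))]
    s=least_squares(g,[.3,2.]);return np.round([s.x[0],s.x[1],np.pi-phi-s.x.sum(),np.abs(s.fun).max()],3)
eye=np.r_[.690,.085,.305]
for phi in [.35,.4,.45,.5,.55]:
    R1=Rtool(-.026,phi);pre=eye+.02*R1[:,2]-R1@np.r_[.166,0,-.056]
    for b in [0,.05,.1,.13]: print(phi,b,np.round(pre-b*R1[:,0],3),ik(*(pre-b*R1[:,0]),phi))
    e0=np.r_[.621,.087,.305]; sh=e0-R1@np.r_[.166,0,-.048]; print('  shut',phi,np.round(sh,3),ik(*sh,phi))
E
```

```text
[0.268  0.5903 0.3896 0.1125 0.2952 0.1111] 0.0002477427405395416
0.35 0 [0.56  0.088 0.177] [0.435 1.892 0.464 0.   ]
0.35 0.05 [0.513 0.09  0.16 ] [0.421 2.016 0.354 0.   ]
0.35 0.1 [0.466 0.091 0.142] [0.42  2.14  0.231 0.   ]
0.35 0.13 [0.438 0.092 0.132] [0.427 2.215 0.149 0.   ]
  shut 0.35 [0.482 0.091 0.203] [0.3   2.04  0.452 0.   ]
0.4 0 [0.567 0.088 0.17 ] [0.449 1.92  0.373 0.   ]
0.4 0.05 [0.521 0.089 0.151] [0.446 2.044 0.252 0.   ]
0.4 0.1 [0.475 0.091 0.131] [0.458 2.167 0.117 0.   ]
0.4 0.13 [0.447 0.091 0.12 ] [0.475 2.243 0.024 0.   ]
  shut 0.4 [0.487 0.09  0.196] [0.316 2.073 0.353 0.   ]
0.45 0 [0.574 0.088 0.164] [0.466 1.945 0.28  0.   ]
0.45 0.05 [0.529 0.089 0.143] [0.473 2.069 0.15  0.   ]
0.45 0.1 [0.484 0.09  0.121] [4.990e-01 2.192e+00 1.000e-03 0.000e+00]
0.45 0.13 [0.457 0.091 0.108] [ 0.527  2.267 -0.103  0.   ]
  shut 0.45 [0.492 0.09  0.19 ] [0.335 2.104 0.252 0.   ]
0.5 0 [0.581 0.088 0.159] [0.485 1.97  0.187 0.   ]
0.5 0.05 [0.537 0.089 0.135] [0.504 2.091 0.047 0.   ]
0.5 0.1 [0.493 0.09  0.111] [ 0.544  2.213 -0.116  0.   ]
0.5 0.13 [0.467 0.091 0.096] [ 0.583  2.288 -0.229  0.   ]
  shut 0.5 [0.498 0.09  0.183] [0.358 2.135 0.148 0.   ]
0.55 0 [0.588 0.088 0.153] [0.506 1.992 0.093 0.   ]
0.55 0.05 [0.546 0.089 0.127] [ 0.537  2.112 -0.057  0.   ]
0.55 0.1 [0.503 0.09  0.101] [ 0.592  2.231 -0.231  0.   ]
0.55 0.13 [0.477 0.091 0.085] [ 0.641  2.304 -0.353  0.   ]
  shut 0.55 [0.505 0.09  0.177] [0.386 2.164 0.042 0.   ]
```

Call:
servo_tool --commands '[0,0,0,0,-0.008,0,-1,0,0,0,0,-0.008,0,-1,0,0,0,0,-0.008,0,-1,0,0,0,0,-0.0078,0,-1,0,0,0,0,0,0,-1,0,0,0,0,0,0,-1]'

```text
t: 8.35
tcp_pos: [0.4046, 0.1062, 0.1996]
tool_rot: [0.983, -0.011, 0.182, 0.0]
force: [0.3, -1.0, -1.0]
finger_gap: 0.189
gripper_force: 108.2
```

Run:
```python
from shots import *
p,R,s=now();print(s['t'],p,s['tool_rot'],s['q'])
eye=np.r_[.690,.085,.305]
R1=Rtool(-.026,.35);pre=eye+.02*R1[:,2]-R1@np.r_[.166,0,-.056]
print(pre,delta(p,R,pre-.06*R1[:,0],R1))
```

```text
8.35 [0.40457376 0.10622381 0.1995539 ] [ 9.83283407e-01 -1.10106342e-02  1.81748100e-01  3.68197849e-04] [-1.13249647e-02  2.20081902e-01  2.21115661e+00 -2.00725107e-03
  3.44826890e-01  1.58362976e+00]
[0.56016826 0.08837639 0.17668664] (array([0.155 , 0.0287, 0.1522]), array([-0.0007, -0.0025,  0.0004]))
```

Call:
servo_tool --commands '[0.01,0.003,0.04,0,-0.0005,0,-1,0.025,0.005,0.04,0,-0.0005,0,-1,0.04,0.007,0.04,0,-0.0005,0,-1,0.04,0.007,0.02,0,-0.0005,0,-1,0.03,0.006,0.012,0,-0.0005,0,-1,0.01,0.001,0,0,0,0,-1,0,0,0,0,0,0,-1,0,0,0,0,0,0,-1]'

```text
t: 9.02
tcp_pos: [0.499, 0.0898, 0.1533]
tool_rot: [0.985, -0.011, 0.17, 0.0]
force: [-1.3, 0.1, -1.3]
finger_gap: 0.194
gripper_force: 108.2
```

Run:
```python
from shots import *
d={}
d['st']=manip.sense();print(d['st']['t'],d['st']['tcp_pos'],d['st']['tool_rot'])
for n in ['side','top','wrist']: d[n]=grab(n,n+'4')
for n in ['side','top','wrist']:
    for q in ['hook_pole','eye']:
        print(n,q,[(np.round(r['box']).tolist(),round(r['conf'],2)) for r in manip.look_for(d[n],q)[:2]])
pickle.dump(d,open('d4.pkl','wb'))
a=cv2.resize(d['side']['img'][170:290,150:290],None,fx=4,fy=4,interpolation=cv2.INTER_CUBIC)
b=cv2.resize(d['wrist']['img'],(400,300),interpolation=cv2.INTER_AREA);c=np.zeros((600,800,3),np.uint8)
c[:480,:560]=a; t=cv2.resize(d['top']['img'][100:220,200:260],None,fx=4,fy=4,interpolation=cv2.INTER_CUBIC);c[:480,560:800]=t
cv2.imwrite('pics/c4.png',c[:480,:,::-1])
```

```text
9.0167 [0.49901536 0.0897675  0.15333959] [ 9.85344944e-01 -1.09609049e-02  1.70220447e-01  4.46358681e-04]
side hook_pole [([210.0, 223.0, 77.0, 48.0], 0.83)]
side eye [([188.0, 200.0, 16.0, 12.0], 0.62)]
top hook_pole [([236.0, 174.0, 8.0, 32.0], 0.58), ([314.0, 238.0, 21.0, 40.0], 0.4)]
top eye []
wrist hook_pole [([250.0, 0.0, 50.0, 383.0], 0.72)]
wrist eye []
```

View pics/c4.png

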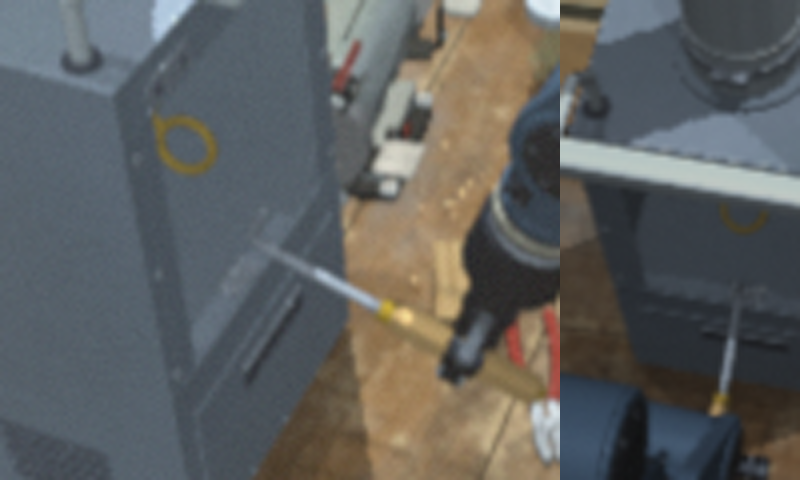

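View pics/wrist4.png

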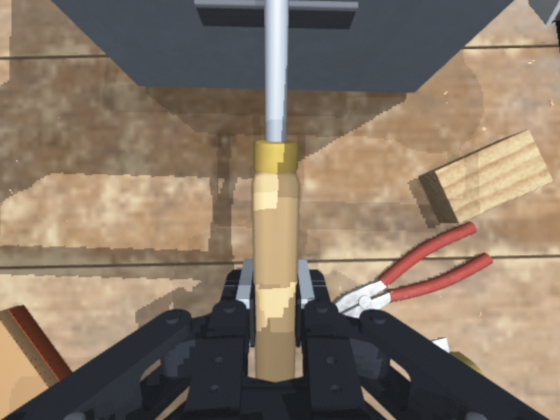

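The composite shows the ring at side crop (187,145), the hook's bend near (256,241) with its point near (263,213), and in the top view the ring's near arc at (745,228) and the bend at (738,288). The wrist view shows the pole still square in the jaws and clear of the bystanders.

Run:
```python
from shots import *
d=pickle.load(open('d4.pkl','rb'));st=d['st'];p=np.array(st['tcp_pos']);R=Ro.from_quat(st['tool_rot']).as_matrix()
S=lambda u,v:np.r_[150+(u+.5)/4-.5,170+(v+.5)/4-.5];T=lambda u,v:np.r_[200+(u-560+.5)/4-.5,100+(v+.5)/4-.5]
s,t=d['side'],d['top']
for nm,o in [('bend',(.169,0,-.022)),('tip',(.166,0,-.056)),('ferr',(.064,0,-.022))]:
    P=p+R@np.array(o);a=proj(s,P)[0];b=proj(t,P)[0]
    print(nm,np.round(P,4),'side crop',(a-[150,170])*4,'top crop',(b-[200,100])*4+[560,0])
print('bend on plane',onplane(s,S(256,241),p,R),'tip',onplane(s,S(263,213),p,R))
print('bend tri',R.T@(tri([(s,S(257,241)),(t,T(738,289))])-p))
# ring: model projections for q
c=np.r_[.6476,.0839,0];Rc=Rz(-.026)
for q in [.45,.5,.55,.6,.65]:
    C=c+Rc@ring(q);ex=Rc@[np.cos(q),0,np.sin(q)];ey=Rc@[0,1.,0]
    a=(proj(s,C)[0]-[150,170])*4;n=(proj(t,C-.0195*ex)[0]-[200,100])*4+[560,0];m=(proj(s,C+.0195*ex)[0]-[150,170])*4
    L=(proj(t,C+.0195*ey)[0]-[200,100])*4+[560,0]
    print(q,np.round(C,4),'side',np.round(a),'near arc top',np.round(n),'left top',np.round(L))
```

```text
bend [0.6508 0.0862 0.2308] side crop [251.08152452 237.10833491] top crop [737.73176812 286.10423621]
tip [0.6366 0.0865 0.2618] side crop [265.61703223 210.93591212] top crop [732.6187416  284.39910058]
ferr [0.5519 0.0885 0.1955] side crop [381.22960806 306.76447857] top crop [720.37665724 393.92489553]
bend on plane [ 1.66098910e-01  9.37608373e-17 -2.14251812e-02] tip [ 1.68560040e-01 -2.17690555e-17 -5.32803315e-02]
bend tri [ 0.16633059 -0.00076343 -0.02305474]
0.45 [0.6785 0.0831 0.3018] side [207. 152.] near arc top [738. 246.] left top [720. 222.]
0.5 [0.6849 0.0829 0.303 ] side [198. 148.] near arc top [739. 239.] left top [722. 215.]
0.55 [0.6912 0.0828 0.3046] side [190. 145.] near arc top [741. 233.] left top [723. 209.]
0.6 [0.6975 0.0826 0.3065] side [181. 140.] near arc top [742. 226.] left top [724. 202.]
0.65 [0.7036 0.0824 0.3087] side [173. 136.] near arc top [743. 219.] left top [725. 195.]
```

Run:
```python
from shots import *
p,R,s=now()
eye=np.r_[.692,.082,.305];off=np.r_[.167,0,-.056];q=.565
ez=Rz(-.026)@[-np.sin(q),0,np.cos(q)]
P,Q=p,R
for nm,phi,h in [('pre',.35,-.02),('tilt',.47,-.017),('in',.47,.015)]:
    R1=Rtool(-.026,phi);t=eye+h*ez-R1@off
    print(nm,t,delta(P,Q,t,R1));P,Q=t,R1
```

```text
pre [0.56507826 0.08530071 0.17823942] (array([ 0.1389,  0.0057, -0.0023]), array([-0.0006,  0.001 ,  0.0005]))
tilt [0.57761047 0.0849748  0.16508216] (array([ 0.0145, -0.    ,  0.0333]), array([0.    , 0.0191, 0.    ]))
in [0.56048296 0.08542021 0.192109  ] (array([-0.0061,  0.    , -0.0637]), array([0., 0., 0.]))
```

Call:
servo_tool --commands '[0.02,0.006,0,0,0,0,-1,0.03,0,0,0,0,0,-1,0.03,0,0,0,0,0,-1,0.03,0,-0.001,0,0,0,-1,0.02,0,-0.001,0,0.001,0,-1,0.009,0,0,0,0,0,-1,0.004,0,0.008,0,0.005,0,-1,0.004,0,0.008,0,0.005,0,-1,0.004,0,0.008,0,0.005,0,-1,0.003,0,0.008,0,0.004,0,-1,0,0,0,0,0,0,-1,0,0,0,0,0,0,-1]'

```text
t: 10.47
tcp_pos: [0.5776, 0.0848, 0.1654]
tool_rot: [0.973, -0.011, 0.231, 0.001]
force: [-0.1, 0.4, -1.3]
finger_gap: 0.195
gripper_force: 108.2
```

Run:
```python
from shots import *
p,R,s=now();print(s['t'],p,s['q'],s['force'])
eye=np.r_[.692,.082,.305];off=np.r_[.167,0,-.056];q=.565
Re=Rz(-.026)@np.array([[np.cos(q),0,-np.sin(q)],[0,1,0],[np.sin(q),0,np.cos(q)]])
print('tip in eye',Re.T@(p+R@off-eye))
R1=Rtool(-.026,.47);print(delta(p,R,eye+.015*Re[:,2]-R1@off,R1))
d={n:grab(n,n+'5') for n in ['side','top']}
a=cv2.resize(d['side']['img'][170:290,150:290],None,fx=4,fy=4,interpolation=cv2.INTER_CUBIC)
c=np.zeros((480,800,3),np.uint8)
c[:,:560]=a; c[:,560:]=cv2.resize(d['top']['img'][100:220,210:270],None,fx=4,fy=4,interpolation=cv2.INTER_CUBIC)
cv2.imwrite('pics/c5.png',c[:,:,::-1])
```

```text
10.4667 [0.57757319 0.08477623 0.16543195] [-0.05440837  0.46663398  1.95028331  0.06663748  0.25900672  1.47856932] [-0.13055437  0.38520235 -1.26091342]
tip in eye [ 2.98851975e-04 -3.34277432e-05 -1.72887142e-02]
(array([-0.0066, -0.0007, -0.063 ]), array([-0.0007,  0.0006,  0.0004]))
```

View pics/c5.png

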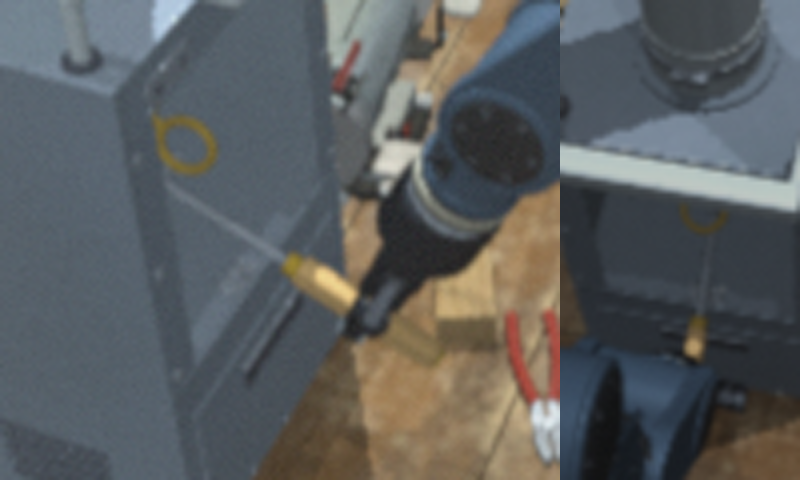

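The side crop shows the bend just under the ring, near (168,183). In the top view the rod seems to reach slightly right of the ring, so I check that by projection.

Run:
```python
from shots import *
p,R,s=now()
t=manip.snapshot('top');sd=manip.snapshot('side')
f=lambda P:np.round((proj(t,P)[0]-[210,100])*4+[560,0],1)
g=lambda P:np.round((proj(sd,P)[0]-[150,170])*4,1)
for nm,o in [('bend',(.168,0,-.022)),('rod',(.12,0,-.022)),('ferr',(.064,0,-.022)),('tip',(.167,0,-.056))]: P=p+R@np.array(o);print(nm,P,f(P),g(P))
q=.565;ex=Rz(-.026)@[np.cos(q),0,np.sin(q)]
for y in [.079,.082,.085]:
    e=np.r_[.692,y,.305];print(y,'ring c',f(e),'near',f(e-.0195*ex),'side',g(e))
```

```text
bend [0.7184777  0.08140743 0.26178002] [712.5 209.5] [162.9 179.3]
rod [0.67566879 0.08240239 0.24009115] [705.4 259.3] [220.3 216. ]
ferr [0.62572506 0.08356317 0.21478746] [697.2 317.1] [286.7 258.5]
tip [0.70222477 0.0816846  0.29165921] [707.3 208.6] [178.4 153.8]
0.079 ring c [707.4 211.3] near [704.7 232.2] side [191.3 140.5]
0.082 ring c [704.2 210.9] near [701.5 231.8] side [189.3 143.2]
0.085 ring c [701.  210.5] near [698.3 231.4] side [187.3 146. ]
```

Call:
servo_tool --commands '[-0.001,-0.001,-0.009,0,0,0,-1,-0.001,0,-0.009,0,0,0,-1,-0.001,0,-0.009,0,0,0,-1,-0.001,0,-0.009,0,0,0,-1,-0.001,0,-0.009,0,0,0,-1,-0.001,0,-0.009,0,0,0,-1,-0.001,0,-0.009,0,0,0,-1,0,0,0,0,0,0,-1,0,0,0,0,0,0,-1,0,0,0,0,0,0,-1]'

```text
t: 11.5
tcp_pos: [0.5612, 0.0855, 0.1927]
tool_rot: [0.973, -0.011, 0.232, 0.001]
force: [0.8, -0.1, -0.9]
finger_gap: 0.19
gripper_force: 108.2
```

Run:
```python
from shots import *
p,R,s=now();print(s['t'],p,s['q'],s['force'],s['ft_torque'])
eye=np.r_[.692,.082,.305];off=np.r_[.167,0,-.056];q=.565
Re=Rz(-.026)@np.array([[np.cos(q),0,-np.sin(q)],[0,1,0],[np.sin(q),0,np.cos(q)]])
print('tip in eye',Re.T@(p+R@off-eye),'bend',Re.T@(p+R@np.r_[.169,0,-.022]-eye))
d={n:grab(n,n+'6') for n in ['side','top']}
a=cv2.resize(d['side']['img'][185:255,165:235],None,fx=8,fy=8,interpolation=cv2.INTER_CUBIC)
c=np.zeros((560,800,3),np.uint8)
c[:,:560]=a; c[:,560:]=cv2.resize(d['top']['img'][130:200,230:260],None,fx=8,fy=8,interpolation=cv2.INTER_CUBIC)
c=np.clip(c.astype(float)*1.6,0,255).astype(np.uint8)
cv2.imwrite('pics/c6.png',c[:,:,::-1])
```

```text
11.5 [0.56119037 0.08554931 0.19265133] [-0.05468298  0.39780368  1.96530625  0.05630773  0.3099961   1.48919155] [ 0.84377817 -0.07060032 -0.94230082] [-0.00704433  0.31062317  0.01255367]
tip in eye [0.00091551 0.00031125 0.0149487 ] bend [-0.00034516  0.00045887 -0.01908641]
```

View pics/c6.png

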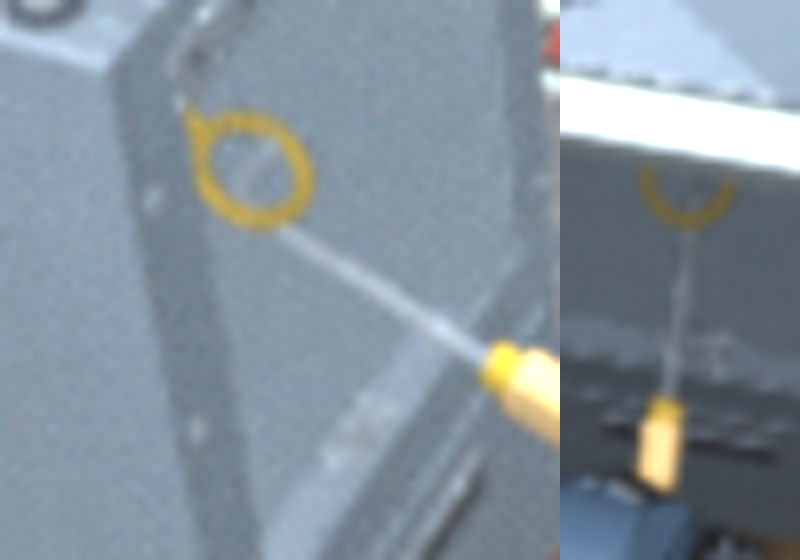

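The side crop shows the hook's point standing up inside the ring near (262,165), with the rod passing under its near edge. I plan the pull next.

Run:
```python
from shots import *
p,R,s=now();P,Q=p,R
c=np.r_[.6476,.083,0];c[1]-=.0;Rc=Rz(-.026);K=np.r_[.168,0,-.040]
for q,phi in [(.565,.47),(.48,.46),(.4,.45),(.32,.42),(.24,.38),(.16,.34),(.10,.31),(.06,.29),(.03,.27),(0,.25),(-.03,.25)]:
    ex=Rc@[np.cos(q),0,np.sin(q)];R1=Rtool(-.026,phi);t=c+Rc@ring(q)-.012*ex-R1@K
    a,b=delta(P,Q,t,R1);print(q,np.round(t,4),a.tolist(),b.tolist());P,Q=t,R1
```

```text
0.565 [0.5514 0.0855 0.187 ] [-0.0224, 0.0006, 0.0008] [-0.0007, 0.0002, 0.0004]
0.48 [0.539  0.0858 0.1865] [-0.0224, 0.0, -0.0104] [0.0, -0.0016, 0.0]
0.4 [0.5272 0.0861 0.1871] [-0.0206, -0.0, -0.0114] [0.0, -0.0016, -0.0]
0.32 [0.5133 0.0865 0.1912] [-0.0215, 0.0, -0.0196] [-0.0, -0.0048, 0.0]
0.24 [0.4986 0.0869 0.1977] [-0.0217, 0.0, -0.0239] [0.0, -0.0064, 0.0]
0.16 [0.4841 0.0873 0.2052] [-0.0212, -0.0, -0.0246] [-0.0, -0.0064, -0.0]
0.1 [0.4736 0.0875 0.2115] [-0.0157, -0.0, -0.0189] [0.0, -0.0048, 0.0]
0.06 [0.4667 0.0877 0.216 ] [-0.0104, 0.0, -0.0128] [0.0, -0.0032, 0.0]
0.03 [0.4612 0.0878 0.2203] [-0.0081, -0.0, -0.0113] [0.0, -0.0032, -0.0]
0 [0.4558 0.088  0.2247] [-0.0081, -0.0, -0.0114] [0.0, -0.0032, 0.0]
-0.03 [0.4521 0.0881 0.2262] [-0.0065, 0.0, -0.0047] [0.0, 0.0, 0.0]
```

Call:
servo_tool --commands '[-0.011,0,0.0004,0,0,0,-1,-0.011,0,0.0004,0,0,0,-1,-0.011,0,-0.0052,0,-0.0008,0,-1,-0.011,0,-0.0052,0,-0.0008,0,-1,-0.0105,0,-0.0057,0,-0.0008,0,-1,-0.0105,0,-0.0057,0,-0.0008,0,-1,-0.0108,0,-0.0098,0,-0.0024,0,-1,-0.0108,0,-0.0098,0,-0.0024,0,-1,0,0,0,0,0,0,-1]'

```text
t: 12.35
tcp_pos: [0.5126, 0.0868, 0.1924]
tool_rot: [0.978, -0.011, 0.208, 0.001]
force: [-0.6, -0.2, -1.5]
finger_gap: 0.192
gripper_force: 108.2
```

Call:
servo_tool --commands '[-0.0108,0,-0.012,0,-0.0032,0,-1,-0.0108,0,-0.012,0,-0.0032,0,-1,-0.0106,0,-0.0123,0,-0.0032,0,-1,-0.0106,0,-0.0123,0,-0.0032,0,-1,-0.008,0,-0.0095,0,-0.0024,0,-1,-0.008,0,-0.0095,0,-0.0024,0,-1,0,0,0,0,0,0,-1]'

```text
t: 12.93
tcp_pos: [0.4741, 0.0875, 0.2134]
tool_rot: [0.988, -0.011, 0.154, 0.0]
force: [0.1, 0.4, -1.7]
finger_gap: 0.187
gripper_force: 108.2
```

Run:
```python
from shots import *
p,R,s=now();print(s['t'],p,s['force'],s['ft_torque'])
c=np.r_[.6476,.083,0];Rc=Rz(-.026)
d={n:grab(n,n+'7') for n in ['side','top']}
for n in d:
  print(n,[(np.round(r['box'],1).tolist(),round(r['conf'],2)) for r in manip.look_for(d[n],'eye')[:2]])
  for q in [0,.1,.3,.5]: print(q,np.round(proj(d[n],c+Rc@ring(q))[0],1))
c=np.zeros((560,800,3),np.uint8)
c[:,:560]=cv2.resize(d['side']['img'][185:255,175:245],None,fx=8,fy=8,interpolation=cv2.INTER_CUBIC)
c[:,560:]=cv2.resize(d['top']['img'][140:210,230:260],None,fx=8,fy=8,interpolation=cv2.INTER_CUBIC)
cv2.imwrite('pics/c7.png',np.clip(c.astype(float)*1.6,0,255).astype(np.uint8)[:,:,::-1])
```

```text
12.9333 [0.47405961 0.08745591 0.21340024] [ 0.07584584  0.35031658 -1.68378727] [ 0.00651868  0.23392275 -0.02617038]
side [([187.1, 156.8, 40.2, 90.0], 0.95)]
0 [220.9 212.1]
0.1 [216.8 211.8]
0.3 [208.3 210. ]
0.5 [199.7 206.9]
top [([214.6, 150.5, 52.2, 24.1], 0.61), ([195.3, 0.0, 93.7, 201.3], 0.5)]
0 [242.3 169.6]
0.1 [243. 167.]
0.3 [244.5 161.1]
0.5 [245.8 154.7]
```

View pics/c7.png

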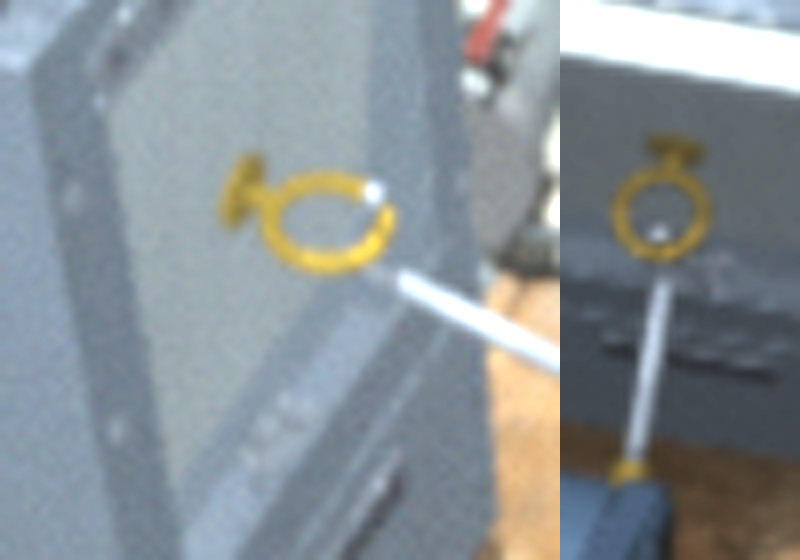

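The crop shows the hook through the ring, its tip shining at (375,190), and the ring centred at (328,222). That puts the flap near 0.1 rad. I finish the pull over the catch.

Call:
servo_tool --commands '[-0.0052,0,-0.0064,0,-0.0016,0,-1,-0.0052,0,-0.0064,0,-0.0016,0,-1,-0.008,0,-0.0113,0,-0.0032,0,-1,-0.008,0,-0.0114,0,-0.0032,0,-1,-0.0065,0,-0.0047,0,0,0,-1,0,0,0,0,0,0,-1,0,0,0,0,0,0,-1]'

```text
t: 13.72
tcp_pos: [0.4533, 0.0878, 0.2278]
tool_rot: [0.992, -0.011, 0.125, 0.0]
force: [2.9, 0.6, 1.0]
finger_gap: 0.189
gripper_force: 108.3
```

```bash
cat > ringq.py <<'E'
from shots import *
from scipy.optimize import minimize
c=np.r_[.6476,.083,0];Rc=Rz(-.026)
def rq(img,s,yy=.083):
    "flap angle and y that best lay the ring model on yellow pixels"
    h=cv2.cvtColor(s['img'],cv2.COLOR_RGB2HSV)
    m=((h[...,0]>15)&(h[...,0]<35)&(h[...,1]>90)).astype(np.float32);m=cv2.GaussianBlur(m,(0,0),1)
    th=np.linspace(0,2*np.pi,60);best=[]
    for q in np.arange(-.06,.7,.01):
        R=Rc@np.array([[np.cos(q),0,-np.sin(q)],[0,1,0],[np.sin(q),0,np.cos(q)]])
        for dy in np.arange(-.006,.0061,.002):
            C=c+[0,dy,0]+Rc@ring(q)
            uv=proj(s,C+.0195*(np.c_[np.cos(th),np.sin(th),0*th]@R.T)).astype(np.float32)
            v=cv2.remap(m,uv[None,:,0],uv[None,:,1],cv2.INTER_LINEAR).mean();best.append((v,q,dy))
    return max(best)
E
python3 - <<'E'
from ringq import *
p,R,s=now();print(s['t'],p,s['force'],s['ft_torque'])
for n in ['side','top']:
    for f in ['0','4','7']: print(n,f,rq(0,{**manip.snapshot(n),'img':cv2.imread(f'pics/{n}{f}.png')[:,:,::-1].copy()}))
    print(n,'now',rq(0,grab(n,n+'8')))
E
```

```text
13.7167 [0.4533126  0.08782071 0.22780895] [2.93013071 0.55800408 0.97872329] [ 0.10141065 -0.44726064  0.13963192]
side 0 (np.float32(0.603675), np.float64(0.5800000000000001), np.float64(0.002))
side 4 (np.float32(0.5920651), np.float64(0.5800000000000001), np.float64(0.002))
side 7 (np.float32(0.6154957), np.float64(0.13000000000000003), np.float64(0.002))
side now (np.float32(0.66417503), np.float64(0.010000000000000009), np.float64(0.002))
top 0 (np.float32(0.13164581), np.float64(0.5800000000000001), np.float64(0.002))
top 4 (np.float32(0.13164581), np.float64(0.5800000000000001), np.float64(0.002))
top 7 (np.float32(0.53405017), np.float64(0.13000000000000003), np.float64(0.004))
top now (np.float32(0.65593207), np.float64(0.010000000000000009), np.float64(0.004))
```

Call:
servo_tool --commands '[-0.004,0,-0.001,0,0,0,-1,-0.004,0,-0.001,0,0,0,-1,0,0,0,0,0,0,-1,0,0,0,0,0,0,-1]'

```text
t: 14.45
tcp_pos: [0.4526, 0.0876, 0.2288]
tool_rot: [0.992, -0.011, 0.128, 0.0]
force: [11.3, 0.8, -0.8]
finger_gap: 0.191
gripper_force: 107.9
```

Run:
```python
from ringq import *
p,R,s=now();print(s['t'],p,s['force'],s['ft_torque'])
for n in ['side','top']: print(n,'now',rq(0,grab(n,n+'9')))
```

```text
14.45 [0.45259125 0.08758607 0.22880912] [11.26088508  0.79594946 -0.83550298] [ 0.07659106 -1.007442    0.16358059]
side now (np.float32(0.63719326), np.float64(0.010000000000000009), np.float64(0.002))
top now (np.float32(0.6384919), np.float64(0.010000000000000009), np.float64(0.004))
```

Force on the ring rose to 11 N with no more travel, so the flap is on its stop. I relax the pull and centre the hook in the ring.

Call:
servo_tool --commands '[0.008,0,0.002,0,0,0,-1,0.008,0,0.002,0,0,0,-1,0.008,0,0.002,0,0,0,-1,0,0,0,0,0,0,-1,0,0,0,0,0,0,-1]'

```text
t: 14.97
tcp_pos: [0.4592, 0.0878, 0.2263]
tool_rot: [0.992, -0.011, 0.122, -0.0]
force: [-0.4, -0.0, -2.6]
finger_gap: 0.191
gripper_force: 108.2
```

Run:
```python
from ringq import *
p,R,s=now();print(s['t'],p,s['tool_rot'],s['force'],s['ft_torque'])
eye=c+Rc@ring(0);print('eye',eye)
for o in [(.167,0,-.056),(.169,0,-.022)]: print(p+R@np.array(o)-eye)
t=grab('top','top10');sd=grab('side','side10')
for n,x in [('side',sd),('top',t)]: print(n,rq(0,x))
# where is the pole's rod in the pictures vs. prediction
print('pred bend/tip/ferr side',[np.round(proj(sd,p+R@np.array(o))[0],1).tolist() for o in [(.169,0,-.022),(.167,0,-.056),(.064,0,-.022),(.12,0,-.022)]])
for x in [sd]:
    r=manip.silhouettes(x,'hook_pole')
    if r: 
        ys,xs=np.where(r[0]['pixels']);print(r[0]['conf'],[(int(k),round(float(ys[xs==k].mean()),1)) for k in range(xs.min(),xs.max()+1,4) if (xs==k).any()])
```

```text
14.9667 [0.45923894 0.08776764 0.22626514] [ 9.92497676e-01 -1.10449274e-02  1.21763586e-01 -4.51416228e-05] [-0.44602247 -0.02941714 -2.58443276] [-0.02713944  0.156213    0.03156681]
eye [0.62060913 0.08370192 0.305     ]
[-0.0128982   0.00054816  0.01596835]
[-0.00274015  0.00041589 -0.01654006]
side (np.float32(0.67551315), np.float64(0.010000000000000009), np.float64(0.002))
top (np.float32(0.67900616), np.float64(0.010000000000000009), np.float64(0.004))
pred bend/tip/ferr side [[222.2, 216.8], [224.8, 209.0], [257.0, 232.7], [238.4, 224.2]]
0.79 [(222, 212.0), (242, 226.0), (250, 229.5), (254, 232.0), (258, 233.5), (262, 235.0), (266, 237.0), (270, 238.5), (282, 247.0), (286, 246.5), (290, 248.0), (294, 249.5), (298, 250.5)]
```

Call:
servo_tool --commands '[0.006,0,0.0015,0,0,0,-1,0.006,0,0.0015,0,0,0,-1,0.0005,0,0.01,0,0,0,-1,0.0005,0,0.014,0,0,0,-1,0.0005,0,0.014,0,0,0,-1,0,0,0.014,0,0,0,-1,0,0,0.014,0,0,0,-1,0,0,0.014,0,0,0,-1,0,0,0.014,0,0,0,-1,0,0,0,0,0,0,-1]'

```text
t: 15.95
tcp_pos: [0.4786, 0.0874, 0.1802]
tool_rot: [0.992, -0.011, 0.122, -0.0]
force: [-0.7, 0.1, -0.8]
finger_gap: 0.192
gripper_force: 108.2
```

Run:
```python
from ringq import *
p,R,s=now();print(s['t'],p,s['tool_rot'],s['force'],s['ft_torque'])
eye=c+Rc@ring(0)
for o in [(.167,0,-.056),(.169,0,-.022)]: print(p+R@np.array(o)-eye)
for n in ['side','top']: print(n,rq(0,grab(n,n+'11')))
```

```text
15.95 [0.47861845 0.08737619 0.18023593] [ 9.92437999e-01 -1.11139187e-02  1.22242782e-01 -2.39349481e-05] [-0.65021398  0.1486494  -0.78612666] [-0.03777493  0.19304916  0.00868802]
[ 0.00638931  0.00013882 -0.02991747]
[ 1.65787151e-02  3.91530721e-06 -6.24160532e-02]
side (np.float32(0.76014084), np.float64(0.010000000000000009), np.float64(0.002))
top (np.float32(0.67910296), np.float64(0.010000000000000009), np.float64(0.004))
```

Call:
servo_tool --commands '[-0.025,0,0,0,0,0,-1,-0.04,0,0,0,0,0,-1,-0.04,0,0,0,0,0,-1,-0.035,0,-0.01,0,0,0,-1,0,0,-0.02,0,-0.01,0,-1,0,0,-0.03,0,-0.01,0,-1,0,0,-0.03,0,-0.01,0,-1,0,0,-0.01,0,-0.009,0,-1,0,0,0,0,0,0,-1]'

```text
t: 16.8
tcp_pos: [0.407, 0.0887, 0.2161]
tool_rot: [1.0, -0.011, 0.005, -0.001]
force: [1.3, -0.1, -2.5]
finger_gap: 0.191
gripper_force: 108.2
```

Run:
```python
from ringq import *
p,R,s=now();print(s['t'],p,s['tool_rot'],s['force'])
R1=Ro.from_quat([.990803,.135304,.000773,.000903]).as_matrix()
print(delta(p,R,np.r_[.43,-.2648,.17],R1)); print('side',rq(0,grab('side','side12')))
```

```text
16.8 [0.407048   0.08868647 0.21608292] [ 0.99992397 -0.01099238  0.00548139 -0.00108787] [ 1.27500368 -0.10661255 -2.45873202]
(array([0.0604, 0.706 , 0.0912]), array([-0.0004, -0.0015, -0.0467]))
side (np.float32(0.7542747), np.float64(0.010000000000000009), np.float64(0.002))
```

Call:
servo_tool --commands '[0.006,0.04,0,0,0,0,-1,0.006,0.074,0,0,0,0,-1,0.006,0.074,0,0,0,0,-1,0.006,0.074,0,0,0,0,-1,0.006,0.074,0,0,0,0,-1,0.006,0.074,0,0,0,0,-1,0.006,0.074,0,0,0,0,-1,0.006,0.074,0,0,0,0,-1,0.006,0.074,0,0,0,0,-1,0.006,0.074,0,0,-0.0015,0,-1]'

```text
t: 17.68
tcp_pos: [0.4233, -0.2653, 0.212]
tool_rot: [1.0, -0.011, -0.004, -0.002]
force: [1.2, 0.4, -2.1]
finger_gap: 0.191
gripper_force: 108.1
```

Call:
servo_tool --commands '[0,0,0,0,0,-0.012,-1,0,0,0,0,0,-0.012,-1,0,0,0,0,0,-0.012,-1,0,0,0,0,0,-0.0107,-1,0,0,0,0,0,0,-1,0,0,0,0,0,0,-1]'

```text
t: 18.18
tcp_pos: [0.4241, -0.2638, 0.2123]
tool_rot: [0.991, 0.135, -0.003, -0.002]
force: [0.8, 0.1, -1.1]
finger_gap: 0.193
gripper_force: 108.4
```

Run:
```python
from ringq import *
p,R,s=now();print(s['t'],p,s['tool_rot'],s['force'])
R1=Ro.from_quat([.990803,.135304,.000773,.000903]).as_matrix()
print(delta(p,R,np.r_[.43,-.2648,.14],R1)); print('side',rq(0,grab('side','side13')))
w=grab('wrist','wrist13');w2=pickle.load(open('d2.pkl','rb'))['wrist']
# has the pole shifted in the jaws? compare the strip round the ferrule
a=w2['img'][120:240,245:305];best=cv2.matchTemplate(w['img'][90:270,225:325],a,cv2.TM_CCOEFF_NORMED);_,v,_,l=cv2.minMaxLoc(best);print('shift px',l[0]-20,l[1]-30,v)
```

```text
18.1833 [ 0.42414719 -0.26376702  0.21226181] [ 0.99090495  0.13450066 -0.00339689 -0.00232711] [ 0.83519486  0.07885706 -1.12191552]
(array([0.0116, 0.0059, 0.1444]), array([-0.0012,  0.0012, -0.0003]))
side (np.float32(0.750943), np.float64(0.010000000000000009), np.float64(0.002))
shift px 0 0 0.8082950115203857
```

Call:
servo_tool --commands '[0.006,0.003,0.02,-0.0006,0.0006,0,-1,0.0056,0.003,0.05,-0.0006,0.0006,0,-1,0,0,0.06,0,0,0,-1,0,0,0.06,0,0,0,-1,0,0,0.02,0,0,0,-1,0,0,0,0,0,0,-1,0,0,0,0,0,0,-1]'

```text
t: 18.87
tcp_pos: [0.4316, -0.2661, 0.1081]
tool_rot: [0.991, 0.135, 0.001, 0.001]
force: [0.4, 0.3, -1.6]
finger_gap: 0.188
gripper_force: 108.3
```

Run:
```python
from shots import *
p,R,s=now();print(s['t'],p,s['tool_rot'],s['force'])
R1=Ro.from_quat([.990803,.135304,.000773,.000903]).as_matrix()
print(delta(p,R,np.r_[.43,-.2648,.0485],R1))
```

```text
18.8667 [ 0.43159764 -0.26607128  0.10806935] [0.99081628 0.13520481 0.0011161  0.00123041] [ 0.43475019  0.30194936 -1.61515544]
(array([-0.0026, -0.0036,  0.1191]), array([ 0.0001, -0.0001, -0.    ]))
```

Call:
servo_tool --commands '[-0.0026,-0.0036,0.02,0,0,0,-1,0,0,0.03,0,0,0,-1,0,0,0.03,0,0,0,-1,0,0,0.02,0,0,0,-1,0,0,0.014,0,0,0,-1,0,0,0.005,0,0,0,-1,0,0,0,0,0,0,-1,0,0,0,0,0,0,-1]'

```text
t: 19.53
tcp_pos: [0.4303, -0.2652, 0.049]
tool_rot: [0.991, 0.135, 0.002, 0.002]
force: [0.2, 0.0, -0.7]
finger_gap: 0.192
gripper_force: 108.3
```

Call:
servo_tool --commands '[0,0,0.002,0,0,0,-1,0,0,0,0,0,0,-1,0,0,0,0,0,0,-0.45,0,0,0,0,0,0,-0.3,0,0,0,0,0,0,0,0,0,0,0,0,0,0.5,0,0,0,0,0,0,1,0,0,0,0,0,0,1,0,0,0,0,0,0,1,0,0,0,0,0,0,1]' --force 20

```text
t: 20.37
tcp_pos: [0.4299, -0.2648, 0.0474]
tool_rot: [0.991, 0.135, 0.001, 0.001]
force: [-0.1, 0.0, 0.1]
finger_gap: 1.003
gripper_force: 0.0
```

Call:
servo_tool --commands '[0,0,-0.01,0,0,0,1,0,0,-0.03,0,0,0,1,0,0,-0.05,0,0,0,1,0,0,-0.06,0,0,0,1,0,0,-0.06,0,0,0,1,0,0,-0.06,0,0,0,1,0,0,-0.06,0,0,0,1,0,0,-0.03,0,0,0,1,0,0,0,0,0,0,1,0,0,0,0,0,0,1]'

```text
t: 21.2
tcp_pos: [0.4295, -0.2645, 0.2283]
tool_rot: [0.991, 0.135, 0.002, 0.002]
force: [-0.3, 0.5, -0.2]
finger_gap: 0.997
gripper_force: 0.0
```

Run:
```python
from ringq import *
p,R,s=now();print(s['t'],p,s['force'],s['finger_gap'])
d1=pickle.load(open('d1.pkl','rb'));d0=pickle.load(open('d0.pkl','rb'))
sd=grab('side','side14');w=grab('wrist','wrist14')
print('side',rq(0,sd))
def box(x,q):return [(np.round(r['box'],1).tolist(),round(r['conf'],2)) for r in manip.look_for(x,q)[:1]]
print(box(sd,'hook_pole'),box(w,'hook_pole'),box(w,'rest_seat'))
# difference to the first side picture around the pole, and pole axis in the wrist picture
df=np.abs(sd['img'][180:245,255:350].astype(int)-d0['side']['img'][180:245,255:350]).max(2);print('side diff mean,>40:',df.mean(),(df>40).sum())
for nm,x in [('before',d1['wrist']),('after',w)]:
    h=cv2.cvtColor(x['img'],cv2.COLOR_RGB2HSV);g=x['img'].astype(int);o=[]
    m=(h[...,0]>12)&(h[...,0]<30)&(h[...,2]>185)&(h[...,1]>60)&(h[...,1]<150)
    m[:, :255]=0;m[:,290:]=0;m[:100]=0;m[260:]=0
    ys,xs=np.where(m);print(nm,len(xs),[np.round(atz(x,(np.median(xs[ys==k]),k),.078)[:2],4).tolist() for k in (130,145,160,180) if (ys==k).any()],ys.min(),ys.max())
```

```text
21.2 [ 0.4295233  -0.26447549  0.22833479] [-0.32332142  0.51147634 -0.24861975] 0.9974883454551466
side (np.float32(0.7562137), np.float64(0.010000000000000009), np.float64(0.002))
[([265.0, 199.9, 69.8, 13.7], 0.69)] [([266.8, 0.0, 16.6, 258.1], 0.88)] [([237.4, 111.0, 75.4, 145.4], 0.83)]
side diff mean,>40: 6.541376518218623 175
before 2103 [[0.4807, -0.2504], [0.4686, -0.2555], [0.4555, -0.2585], [0.438, -0.2648]] 105 249
after 2071 [[0.4877, -0.2499], [0.4751, -0.2525], [0.4626, -0.257], [0.4448, -0.2611]] 112 256
```

Run:
```python
from shots import *
d1=pickle.load(open('d1.pkl','rb'))
a=cv2.imread('pics/side14.png')[:,:,::-1].astype(np.float32).mean(2);b=d1['side']['img'].astype(np.float32).mean(2)
for nm,(y0,y1,x0,x1) in {'hook':(190,216,262,282),'rod+handle':(200,218,262,338),'rest':(195,235,290,342)}.items():
    sh,r=cv2.phaseCorrelate(b[y0:y1,x0:x1].copy(),a[y0:y1,x0:x1].copy());D=np.abs(a-b)[y0:y1,x0:x1];print(nm,np.round(sh,2),round(r,2),D.mean(),D.max())
```

```text
hook [0.08 0.51] 1.06 1.4442301 14.333328
rod+handle [-0.16 -0.18] 0.98 2.3287034 58.000008
rest [-0.36 -0.07] 0.94 2.690865 58.000008
```

The pole lies where it was, with the hook region of the picture unchanged, and the flap is shut. I hand the job in.

```bash
python3 -c "
from station import manip
print(manip.sign_off())"
```

```text
the job is handed in; nothing more can be done
None
```

The flap was pulled shut onto its stop with the hook pole, the pole lies back in its rest with the hook up, and the job is handed in; the hand-in returned no verdict, so success rests on my own image and force checks.

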